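# Lock the bayonet filler cap on the oil tank

### The arm

A 6-joint arm with a two-finger parallel gripper is mounted at the origin on a cart in front of the work surface, level with it; the furniture and walls round the work are solid. World frame = base frame: x ahead of the robot, y to its left, z up, the work surface at z = 0. Lengths are in m, angles in rad, forces in N, time in s.
With the tool pointing down it reaches from about 0.275 to 0.85 m from the base axis. Payload 19 kg.
Tool frame: the origin (TCP) lies midway between the tips of the shut fingers; the grasp point (between the pads) lies 19 mm behind it; z points along the fingers, y is the line along which they close (so a half turn about z gives the same grasp; the last joint's range is limited). The gripper opens to 85 mm and grips with 20 to 120 N. Pads are 22 mm wide; open, the fingers measure 114 mm over their backs; the gripper's body (76 mm by 85 mm) begins 54 mm behind the grasp point. The pads swing forward as they close: fully open they stand 13 mm farther back than shut.
Start: joints at [-1.433, 0.15, 1.437, -0, 1.554, -0.134], TCP at [0.154, -0.554, 0.204] pointing down, gripper open.
Joint ranges: [-2.8, 2.8], [-0.68, 2.1], [0.12, 2.68], [-1.39, 4.53], [0.16, 2.79], [-2.81, 2.81]. Speed limits (rad/s): [1.89, 1.89, 2.22, 3.01, 3.01, 3.01].

### API

Orientations are given as a rotation vector (axis times angle).
In Python, from station import bot gives the robot as it stands. The module is installed in compiled form; this text tells all that it offers. Calls block until the motion is done:
- bot.move_ptp(position, orientation): joint-space move of the TCP to a pose.
- bot.line_to(position, rot=None, rate=0.15): straight line of the TCP; rot=None keeps the orientation; rate is the mean speed in m/s.
- bot.set_joints(angles): joint-space move.
- bot.grip(opening, effort=None): finger opening in m; effort is the grip in N (None keeps the last); returns when the fingers have stopped.
- bot.wait(seconds).
- bot.solve_ik(position, orientation): joint angles nearest the present ones, or None.
- bot.grab_frame(name): name is "scene" or "side" or "wrist"; returns a dict with "pixels" (480x640x3 uint8, red, green, blue), "fovy" (degrees; the focal length in pixels is half the picture's height over the tangent of half this angle, whatever the lens; pixels are square), "cx", "cy" (the principal point, pixels), "distortion" ([k1, k2, p1, p2, k3] as OpenCV has them; the pictures are not rectified), "view" (4x4, takes a point from world to camera coordinates); the wrist camera has in their place "tool_from_camera" (4x4, takes a point from camera to tool coordinates, whose origin is the TCP and whose axes are the flange's). Camera axes: x right, y up, looking along -z (the intrinsics and any distortion apply to the point x, -y, -z); pixel columns grow to the right and rows downward; lengths in m; the calibration is good to about 2 mm. A picture is of the moment at which its call begins: read the wrist's pose just before it. There is no depth.
A pose or a line that the arm cannot do raises bot.MotionError and nothing moves.
- bot.finish_job(): hands the job in; it is judged then, once.
Trained networks look in the newest picture that a camera, given by its name, has taken for a name from the list of things; names that differ only in an ending like _2 or _b are one class to them, and where a whole thing is asked for, a point or a joint stands for the part that bears it (a point fixed in the world has none). Each returns a list of dicts, best first, with "confidence" (0 to 1); they miss things now and then, are a little off and sometimes report something else, mostly with a low value. They report only what shows in the picture. A call takes as long as a camera call.
- bot.recognise(target, camera): "uv" ([column, row] in pixels, amid what is visible of it).
- bot.cut_out(target, camera): "mask" (480x640 bool, what is visible of it) and "uv" ([column, row] in pixels, amid what is visible of it).
- bot.place_of(target, camera): "uv" ([column, row] in pixels: a listed point, or the origin of a listed thing).
Readings, each from a call of its own:
- bot.read_t(): time.
- bot.read_joints(): joint angles.
- bot.read_qd(): joint speeds.
- bot.read_joint_efforts(): joint torques, N m.
- bot.read_eef_pos(): TCP position.
- bot.read_tcp_rot(): TCP orientation.
- bot.read_contact_force(): force on the tool from outside, world axes, zero at the start.
- bot.read_moment(): the same for the moment, N m.
- bot.read_grip_width(): finger opening in m.
- bot.read_grip_force(): force on a finger pad.
Only numpy, scipy, OpenCV 4.12 (cv2) and the standard library are available. Lean on these libraries where they do the work, as an engineer would, in place of code of your own. Each camera call takes 0.05 s, during which the arm holds its last target. There are 200 camera calls.

### The job

The oil tank on the plywood platform is standing open: fit the red filler cap to its neck. Line up the cap's two lugs with the two slots in the neck, push the cap fully down against the spring, turn it clockwise (seen from above) right up to the stop and let go, so that it stays locked. Leave the tape roll and the glue bottle where they are.

Things in the scene. Friction and masses are not known exactly. Their poses are not given: they have to be found in the camera images.
- cap_mid (a point): Loose red bayonet cap, upright on its stem, 66 mm across, 56 mm high, 0.12 kg; point on its axis, half-way up; z up. Grip bar (white line on top) along its x: 60 mm long, 14 wide, from 2 to 28 mm above this point. Below it a disc, diameter 66, from 2 mm above to 6 mm below the point; then the stem, diameter 38, 22 mm long, chamfered end. Same after half a turn.
- cap_lugs (a point): The cap's lugs: point on the cap's axis at the height of the lugs' middle (16.5 mm below cap_mid), same axes. The two lugs stick out of the stem along +x and -x, under the ends of the grip bar: 52 mm across their tips, 9 mm wide, 5 mm thick; the stem's end is 11.5 mm below this point.
- neck_mouth (a point): Fixed filler neck on the blue tank: centre of its open top, level with the rim, 216 mm above the bench, z up. Neck 68 mm across; inside, a bright flange 5 mm thick, top 0.5 mm below the rim, bore 42 mm, with two slots 13.6 mm wide along +x and -x (out to radius 28; yellow mark at each). The cap enters with its x along the neck's x, either way round; play 2 mm, 0.1 rad.
- spring_plate (a joint): Black sprung plate in the neck; 0 up, grows as it is pushed down (m). The stem meets it with cap_mid 14.5 mm above neck_mouth: 5 N, rising to 8 N fully down (disc on rim, cap_mid 6 mm above neck_mouth). Down there the cap turns clockwise only (negative about z), 1.22 rad to a solid stop. Let go there, it rises 2.5 mm and stays locked, cap_mid 8.5 mm above; unturned, it springs back.
- tank: Blue oil tank with aluminium top plate, immovable, 124 x 144 mm (x, y), 89 mm high; origin at the centre of its underside. It stands on a fixed L-shaped plywood platform, whose top is 90 mm above the bench and on which all the work lies. The neck stands on the tank 15 mm to the tank's +y, its x along the tank's x. A brass and steel fitting 18 mm high stands on the plate at x 35, y -52 mm.
- roll_mid (a point): Bystander: black roll of tape lying flat, 65 mm across, 19 mm high; its centre.
- glue_mid (a point): Bystander: small dark red glue bottle with a white nozzle, standing, 44 mm across, 146 mm high; on its axis, half-way up.

How it is judged:
By the outcome, as a careful person would: the job done as asked, in the order asked, and still so for the second after the job is handed in, with the robot touching nothing.
It also fails if it takes over 48 s, if anything falls off the work surface, if the arm or the gripper's body presses on something with over 40 N, if the wrist force passes 120 N, or if a joint passes its speed limit or range.

## Working session

There is one attempt and no reset: what is moved stays moved. The work goes in short steps, each a Python script; the robot and the scene stay as the last script left them, time stands still between calls to the robot, and variables do not carry over. Pictures are saved under pics/ and viewed, at most 12 in all, crops included, and the job is handed in when it is done.

```bash
mkdir -p pics; cat > h.py <<'E'
import numpy as np, cv2
from scipy.spatial.transform import Rotation as R
from station import bot
def frame(name):
    p=np.array(bot.read_eef_pos()); r=R.from_rotvec(bot.read_tcp_rot()).as_matrix()
    f=bot.grab_frame(name)
    if name=="wrist":
        T=np.eye(4);T[:3,:3]=r;T[:3,3]=p
        C=T@np.array(f["tool_from_camera"])
    else: C=np.linalg.inv(np.array(f["view"]))
    fl=240/np.tan(np.radians(f["fovy"])/2)
    f["K"]=np.array([[fl,0,f["cx"]],[0,fl,f["cy"]],[0,0,1]]);f["C"]=C
    f["D"]=np.array(f["distortion"],float)
    return f
def ray(f,uv):
    q=cv2.undistortPoints(np.array([[uv]],float),f["K"],f["D"])[0,0]
    d=f["C"][:3,:3]@np.array([q[0],-q[1],-1]); return f["C"][:3,3],d/np.linalg.norm(d)
def at_z(f,uv,z):
    o,d=ray(f,uv); return o+d*(z-o[2])/d[2]
def tri(rays):
    A=0;b=0
    for o,d in rays:
        P=np.eye(3)-np.outer(d,d);A=A+P;b=b+P@o
    x=np.linalg.solve(A,b); return x,[np.linalg.norm((np.eye(3)-np.outer(d,d))@(x-o)) for o,d in rays]
def proj(f,X):
    c=np.linalg.inv(f["C"])@np.append(X,1)
    return cv2.projectPoints(np.array([[c[0],-c[1],-c[2]]]),np.zeros(3),np.zeros(3),f["K"],f["D"])[0][0,0]
def save(f,n,crop=None,s=1):
    im=f["pixels"][:,:,::-1]
    if crop: im=im[crop[1]:crop[3],crop[0]:crop[2]]
    cv2.imwrite("pics/"+n,cv2.resize(im,None,fx=s,fy=s,interpolation=cv2.INTER_CUBIC))
E
python3 - <<'E'
from h import *
np.set_printoptions(precision=4,suppress=True)
F={c:frame(c) for c in("scene","side","wrist")}
for c in F: save(F[c],c+"0.png")
Z=dict(cap_mid=.118,neck_mouth=.216,tank=.09,roll_mid=.0995,glue_mid=.163,cap_lugs=.1015)
for t in Z:
    rs=[]
    for c in F:
        for d in bot.place_of(t,c)[:2]:
            print(t,c,np.array(d["uv"]),round(d["confidence"],2),at_z(F[c],d["uv"],Z[t]))
print(bot.read_t(),bot.read_tcp_rot())
E
cd pics; python3 -c "
import cv2,numpy as np
a=[cv2.imread(n+'0.png') for n in('scene','side','wrist')]
print(a[0].shape)"
```

```text
cap_mid scene [227.8 322.8] 0.47 [0.4462 0.0416 0.118 ]
cap_mid side [301.1 261.4] 0.56 [ 0.4557 -0.2095  0.118 ]
neck_mouth scene [212.8 285. ] 0.82 [0.4733 0.0507 0.216 ]
neck_mouth side [301.2 168.2] 0.61 [0.4769 0.0569 0.216 ]
tank scene [227.2 322. ] 0.55 [0.473  0.0351 0.09  ]
tank side [298.2 213.5] 0.7 [0.4675 0.0337 0.09  ]
roll_mid side [309.4 331.6] 0.61 [ 0.4561 -0.4045  0.0995]
glue_mid side [311.2 357.8] 0.83 [ 0.447  -0.5202  0.163 ]
cap_lugs scene [319.5 285.1] 0.75 [ 0.4556 -0.1993  0.1015]
cap_lugs side [305.3 267.4] 0.77 [ 0.4652 -0.2116  0.1015]
1.05 [-3.1125 -0.4255 -0.    ]
(480, 640, 3)
```

View pics/scene0.png

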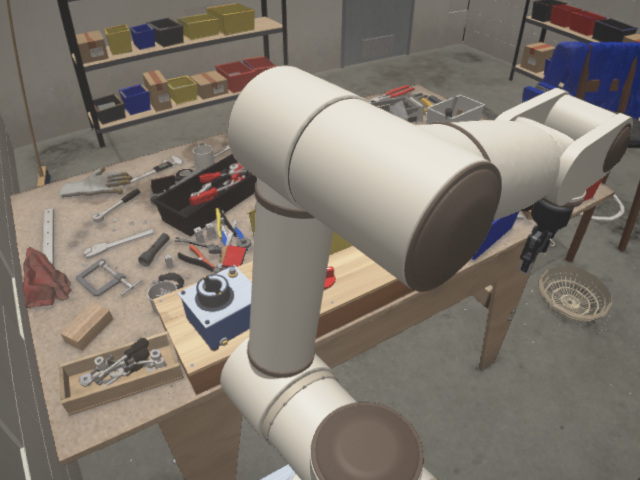

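View pics/side0.png

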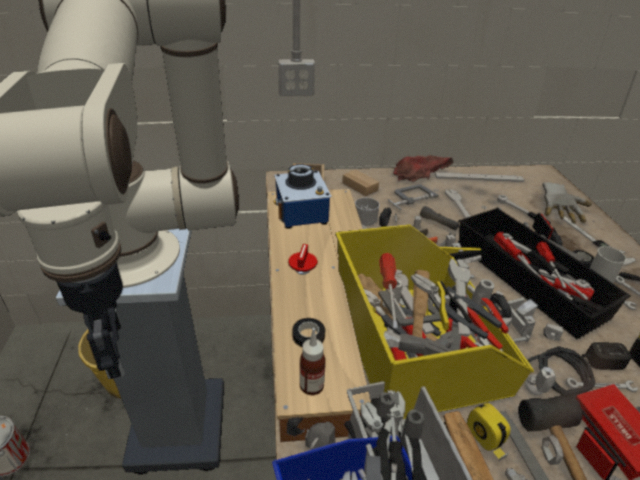

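The scene shows the tank at about (210,300) and the cap behind the arm. In the side view the cap is at (302,260), the tape roll at (309,331), the glue bottle at (312,365) and the neck at (301,172). I'm going above the cap.

```bash
python3 - <<'E'
from h import *
np.set_printoptions(precision=4,suppress=True)
p=np.array(bot.read_eef_pos())
bot.line_to([p[0],p[1],.42],rate=.3)
rot=R.from_rotvec([np.pi,0,0]).as_rotvec()
bot.move_ptp([.43,-.21,.36],rot)
print(bot.read_t(),bot.read_joints(),bot.read_eef_pos())
F={c:frame(c) for c in("scene","side","wrist")}
print("camoff",np.array(F["wrist"]["tool_from_camera"])[:3,3])
save(F["wrist"],"w1.png")
for t,z in dict(cap_mid=.118,cap_lugs=.1015,neck_mouth=.216).items():
    for c in F:
        for d in bot.place_of(t,c)[:2]:
            print(t,c,np.array(d["uv"]),round(d["confidence"],2),at_z(F[c],d["uv"],z))
E
```

```text
3.5583 [-0.6167 -0.0561  1.3422 -0.0001  1.8557  0.9546] [ 0.4298 -0.2106  0.3599]
camoff [ 0.0667  0.0004 -0.1704]
cap_mid side [299.2 262.1] 0.88 [ 0.4512 -0.2117  0.118 ]
cap_mid wrist [316.3 180.5] 0.91 [ 0.4552 -0.2036  0.118 ]
cap_lugs side [302.1 265.5] 0.88 [ 0.4585 -0.2042  0.1015]
cap_lugs wrist [321.3 176.1] 0.72 [ 0.4591 -0.2097  0.1015]
neck_mouth side [302.1 170.5] 0.63 [0.4781 0.0437 0.216 ]
neck_mouth side [308.7 333.5] 0.44 [ 0.4425 -0.5144  0.216 ]
neck_mouth wrist [ 54.3 173. ] 0.97 [0.4746 0.0489 0.216 ]
```

View pics/w1.png

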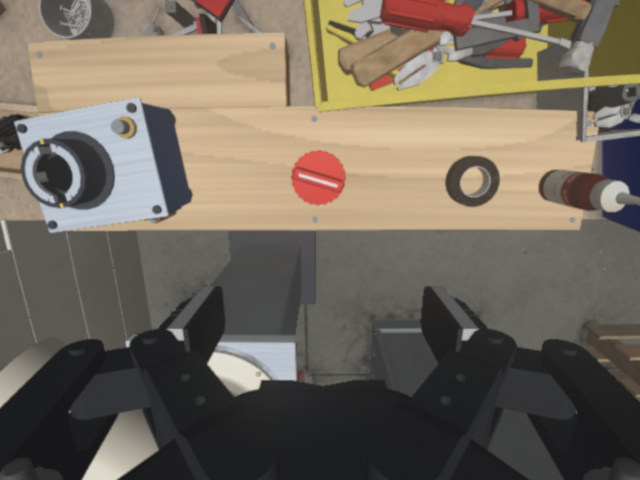

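The wrist view shows the cap at (319,178), its bar running from (299,176) to (338,186), which is a yaw of about 75°. The neck's yellow marks are at (42,142) and (62,205), a yaw of about 17°. The yellow bin is well clear. Next I take a close look at each.

```bash
cat >> h.py <<'E'
def down(psi): return (R.from_euler("z",psi)*R.from_rotvec([np.pi,0,0])).as_rotvec()
def blobs(m,amin=4):
    n,l,s,c=cv2.connectedComponentsWithStats(m.astype(np.uint8));
    return sorted([(int(s[i,4]),c[i].round(1).tolist(),i) for i in range(1,n) if s[i,4]>=amin],reverse=True),l
E
python3 - <<'E'
from h import *
np.set_printoptions(precision=4,suppress=True)
bot.grip(.045,60)
psi=1.32
out=[]
for nm,c,ps,z in(("cap",[.457,-.208],1.32,.26),("neck",[.4745,.049],.307,.36)):
    bot.move_ptp([c[0]-.04*np.cos(ps),c[1]-.04*np.sin(ps),z],down(ps)); bot.wait(.3)
    f=frame("wrist"); out.append(f["pixels"]); 
    np.savez(nm+".npz",pixels=f["pixels"],K=f["K"],D=f["D"],C=f["C"])
    t="cap_mid" if nm=="cap" else "neck_mouth"
    for d in bot.place_of(t,"wrist")[:1]: print(t,np.array(d["uv"]),d["confidence"],at_z(f,d["uv"],.118 if nm=="cap" else .216))
    im=f["pixels"].astype(int);r,g,b=im[...,0],im[...,1],im[...,2]
    m=(im.min(2)>170) if nm=="cap" else ((r>130)&(g>100)&(b<90)&(r-b>70))
    bl,l=blobs(m,8); print(nm,bl[:6])
    print(bot.read_t(),bot.read_joints())
cv2.imwrite("pics/both.png",cv2.resize(np.hstack(out)[:,:,::-1],(800,300),interpolation=cv2.INTER_AREA))
E
```

```text
cap [(6212, [42.3, 135.6], 1), (4411, [14.5, 114.9], 4), (2198, [385.4, 217.8], 8), (1351, [534.9, 184.4], 13), (771, [472.7, 253.5], 24), (369, [538.8, 160.8], 11)]
6.3167 [-0.6553  0.0023  1.4837 -0.      1.6555 -0.4043]
neck [(537, [606.6, 81.2], 1), (163, [607.8, 198.6], 16)]
8.175 [-0.0922 -0.1417  1.4196 -0.      1.8638  1.1717]
```

View pics/both.png

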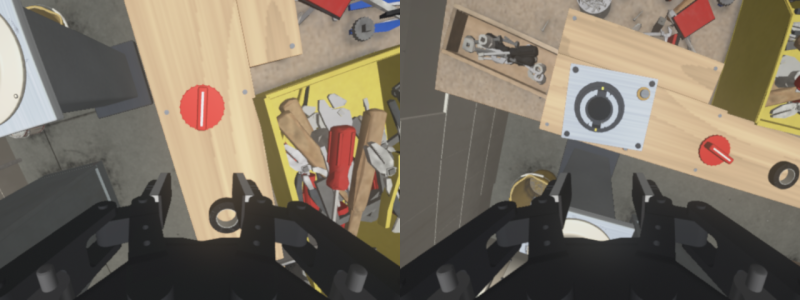

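The left half shows the cap at about (323,171) with its white line vertical. The right half shows the neck at about (318,164) with its yellow marks near (312,140) and (318,187). I segment those locally.

```bash
python3 - <<'E'
from h import *
np.set_printoptions(precision=4,suppress=True)
c=dict(np.load("cap.npz"));n=dict(np.load("neck.npz"))
def hsv(f): return cv2.cvtColor(f["pixels"],cv2.COLOR_RGB2HSV).astype(int)
h=hsv(c); sub=np.zeros((480,640),bool); sub[120:225,280:370]=1
m=sub&(h[...,1]<70)&(h[...,2]>150)
bl,l=blobs(m,15)
red=sub&((h[...,0]<8)|(h[...,0]>172))&(h[...,1]>130)
b=min(bl,key=lambda b:np.hypot(b[1][0]-323,b[1][1]-171));print(bl[:4])
ys,xs=np.nonzero(l==b[2]); pts=np.array([at_z(c,[x,y],.146)[:2] for x,y in zip(xs,ys)])
u=np.linalg.svd(pts-pts.mean(0),full_matrices=False)[2][0]; t=(pts-pts.mean(0))@u
print("line",pts.mean(0),"mid-extent",pts.mean(0)+u*(t.max()+t.min())/2,"len",np.ptp(t),"yaw",np.arctan2(u[1],u[0])%np.pi)
(x,y),rad=cv2.minEnclosingCircle(np.argwhere(red)[:,::-1].astype(np.float32));print("disc",at_z(c,[x,y],.12),rad)
h=hsv(n); sub=np.zeros((480,640),bool); sub[110:215,270:370]=1
m=sub&(h[...,0]>15)&(h[...,0]<35)&(h[...,1]>110)&(h[...,2]>110)
bl,l=blobs(m,3); print(bl)
P=[at_z(n,b[1],.2157)[:2] for b in bl[:2]]; d=P[1]-P[0]
print("marks",P,"mid",sum(P)/2,"sep",np.linalg.norm(d),"yaw",np.arctan2(d[1],d[0])%np.pi)
cv2.imwrite("pics/nc.png",np.hstack([cv2.resize(f["pixels"][105:220,265:375,::-1],None,fx=3.5,fy=3.5,interpolation=cv2.INTER_CUBIC) for f in(c,n)]))
E
```

```text
[(211, [323.1, 174.1], 7), (165, [368.0, 146.3], 2), (73, [342.2, 216.1], 9)]
line [ 0.4586 -0.2055] mid-extent [ 0.4586 -0.2057] len 0.04539334593307158 yaw 1.286424494785147
disc [ 0.4585 -0.2051  0.12  ] 36.65751647949219
[(6, [312.5, 207.0], 2)]Traceback (most recent call last):
  File "<stdin>", line 17, in <module>
IndexError: list index out of range
```

```bash
python3 - <<'E'
from h import *
np.set_printoptions(precision=4,suppress=True)
n=dict(np.load("neck.npz"))
h=cv2.cvtColor(n["pixels"],cv2.COLOR_RGB2HSV).astype(int)
cv2.imwrite("pics/nc.png",cv2.resize(n["pixels"][110:215,270:370,::-1],None,fx=5,fy=5,interpolation=cv2.INTER_NEAREST))
sub=np.zeros((480,640),bool); sub[110:215,270:370]=1
for s in(60,90):
    m=sub&(h[...,0]>12)&(h[...,0]<40)&(h[...,1]>s)&(h[...,2]>90)
    print(blobs(m,3)[0])
print(h[118:126,310:316,:].tolist() if 0 else "")
E
```

```text
[(148, [356.1, 112.0], 2), (25, [324.0, 141.0], 3), (20, [312.5, 207.0], 4), (5, [270.0, 112.0], 1)]
[(15, [324.0, 141.0], 1), (15, [312.6, 207.1], 2)]
```

View pics/nc.png

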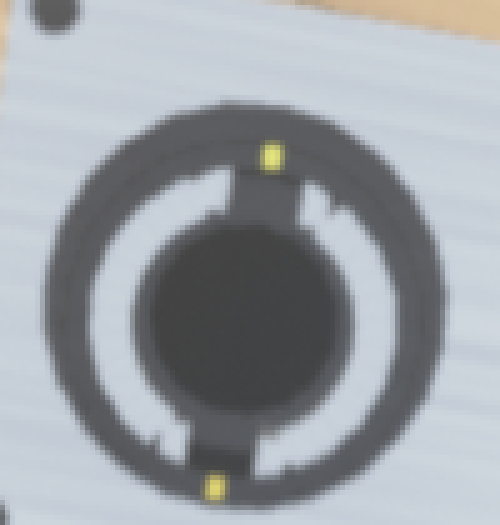

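Marks confirmed at (324,141) and (312.5,207). Next: compute the neck pose, then grasp and lift the cap.

```bash
cat >> h.py <<'E'
def neck(f,guess):
    g=proj(f,np.append(guess,.216)).astype(int)
    h=cv2.cvtColor(f["pixels"],cv2.COLOR_RGB2HSV).astype(int)
    s=np.zeros((480,640),bool); s[max(g[1]-60,0):g[1]+60,g[0]-50:g[0]+50]=1
    bl=[b for b in blobs(s&(h[...,0]>12)&(h[...,0]<40)&(h[...,1]>85)&(h[...,2]>90),3)[0]]
    P=[(np.array(at_z(f,b[1],.216)[:2]),b) for b in bl]
    P=[p for p in P if np.linalg.norm(p[0]-guess)<.038]
    print("marks",[(p[1][:2],p[0]) for p in P])
    d=P[1][0]-P[0][0]; return (P[0][0]+P[1][0])/2,np.linalg.norm(d),(np.arctan2(d[1],d[0])+np.pi/2)%np.pi-np.pi/2
E
python3 - <<'E'
from h import *
np.set_printoptions(precision=4,suppress=True)
n=dict(np.load("neck.npz")); print(neck(n,np.array([.4745,.049])))
x,y,ps=.4586,-.2055,1.286
bot.move_ptp([x,y,.22],down(ps))
bot.line_to([x,y,.124],rate=.12)
print(bot.read_contact_force())
bot.grip(.0,70)
print("w",bot.read_grip_width(),bot.read_grip_force(),bot.read_contact_force())
bot.line_to([x,y,.20],rate=.15)
print("w",bot.read_grip_width(),bot.read_contact_force(),bot.read_t(),bot.read_joints())
f=frame("wrist");save(f,"held.png",(160,80,480,400),1.8)
E
```

```text
marks [((17, [312.6, 206.9]), array([0.4432, 0.0482])), ((15, [324.0, 141.0]), array([0.5047, 0.0563]))]
(array([0.4739, 0.0522]), np.float64(0.062042279479784794), np.float64(0.1305380329564474))
[ 0.0211  0.1853 -0.0339]
w -9.480022220307023e-05 0.0 [-0.2206  0.5907  0.7154]
w -0.00027803004238769813 [-0.4167  0.6299 -0.5967] 11.65 [-0.5747  0.0003  1.6075 -0.      1.5348 -0.2899]
```

View pics/held.png

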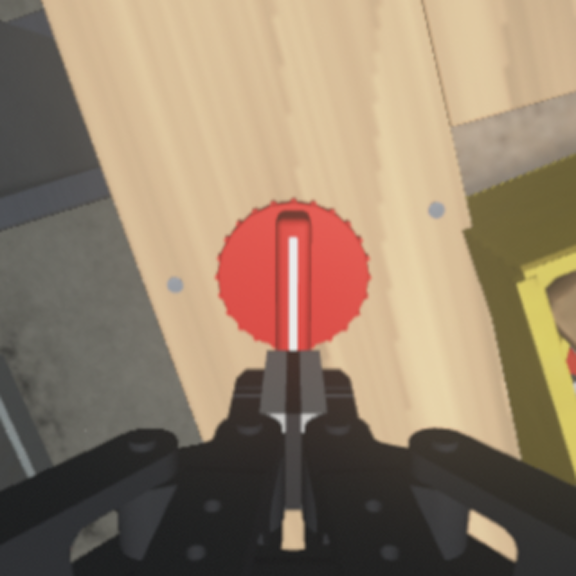

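The fingers closed on nothing. The cap is still upright at about (323,234), apparently ahead of the fingers along the bar. I recompute its position from several cameras.

```bash
python3 - <<'E'
from h import *
np.set_printoptions(precision=4,suppress=True)
print(bot.read_eef_pos(),bot.read_tcp_rot())
F={c:frame(c) for c in("wrist","side","scene")}
for c in F:
    for d in bot.place_of("cap_mid",c)[:1]: print(c,np.array(d["uv"]),d["confidence"],at_z(F[c],d["uv"],.118))
f=F["wrist"]
h=cv2.cvtColor(f["pixels"],cv2.COLOR_RGB2HSV).astype(int)
red=((h[...,0]<8)|(h[...,0]>172))&(h[...,1]>130); red[:, :260]=0; red[:,390:]=0
bl,l=blobs(red,500);ys,xs=np.nonzero(l==bl[0][2])
print(xs.min(),xs.max(),ys.min(),ys.max())
w=np.linalg.norm(at_z(f,[xs.min(),235],.12)-at_z(f,[xs.max(),235],.12));print("width at .12",w)
print("ctr",at_z(f,[(xs.min()+xs.max())/2,(ys.min()+ys.max())/2],.12))
print(f["tool_from_camera"],"TCPpx",proj(f,bot.read_eef_pos()))
save(F["side"],"side2.png",(220,180,420,400),2.7)
E
```

```text
[ 0.4582 -0.2053  0.1988] [-2.513  -1.8828  0.0009]
wrist [325.6 235.3] 0.64 [ 0.4604 -0.2076  0.118 ]
side [300.8 260. ] 0.71 [ 0.4554 -0.2044  0.118 ]
280 365 191 274
width at .12 0.06613269301224278
ctr [ 0.4588 -0.2043  0.12  ]
[[-0.0001  0.965   0.2623  0.066 ]
 [ 1.      0.      0.0004  0.0005]
 [ 0.0004  0.2623 -0.965  -0.1704]
 [ 0.      0.      0.      1.    ]] TCPpx [322.2335 271.3191]
```

View pics/side2.png

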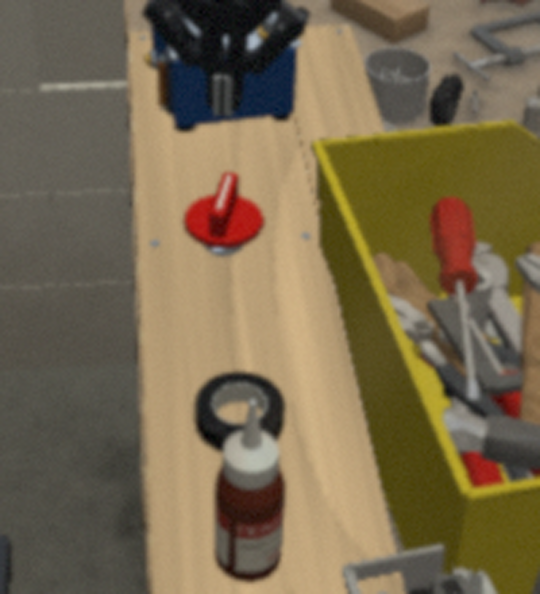

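The cap hasn't moved and the TCP was directly over it. I retry slowly, checking each step.

```bash
python3 - <<'E'
from h import *
np.set_printoptions(precision=4,suppress=True)
x,y,ps=.4587,-.205,1.286
bot.grip(.045,60); print("open",bot.read_grip_width())
bot.line_to([x,y,.125],rate=.12)
print(bot.read_eef_pos(),bot.read_contact_force())
f=frame("wrist");a=f["pixels"]
for k in(.03,.02,.01):
    bot.grip(k,60);print(k,bot.read_grip_width(),bot.read_grip_force(),bot.read_contact_force())
    if k==.02: b=frame("wrist")["pixels"]
print(bot.read_t(),bot.read_eef_pos())
c=frame("wrist")["pixels"]
cv2.imwrite("pics/g.png",cv2.resize(np.hstack([i[120:400,220:420,::-1] for i in(a,b,c)]),None,fx=1.3,fy=1.3))
E
```

```text
open 0.04499507670851161
[ 0.459  -0.2052  0.1257] [-0.5149  0.1934  0.7333]
0.03 0.030182288649035677 0.0 [0.0019 0.1721 0.3597]
0.02 0.01968636828702697 0.0 [ 0.7031  0.439  -0.112 ]
0.01 0.010020487627705129 0.0 [0.1829 0.5269 0.2508]
14.1917 [ 0.4587 -0.205   0.125 ]
```

View pics/g.png

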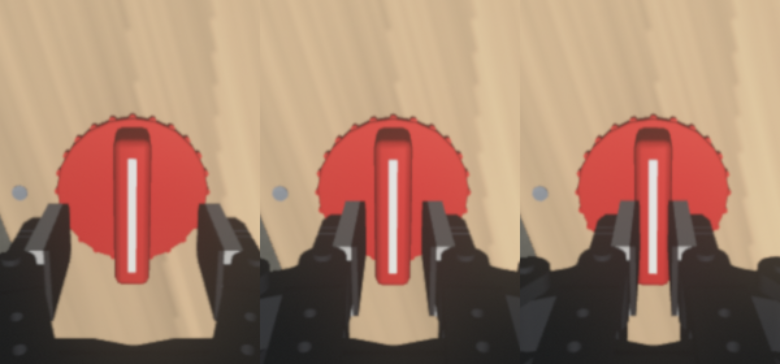

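At a reported 10 mm opening the pads still show no force and look like they are passing above the bar, so the tips sit higher than I assumed. I'll lower step by step under force guard, testing the grip each time.

```bash
python3 - <<'E'
from h import *
np.set_printoptions(precision=4,suppress=True)
f=frame("wrist")
T=np.eye(4);T[:3,:3]=R.from_rotvec(bot.read_tcp_rot()).as_matrix();T[:3,3]=bot.read_eef_pos()
for k in(0,-.01,-.02): print(k,proj(f,(T@[.011,0,k,1])[:3]))
h=cv2.cvtColor(f["pixels"],cv2.COLOR_RGB2HSV).astype(int)
red=((h[...,0]<8)|(h[...,0]>172))&(h[...,1]>130); red[:, :240]=0; red[:,410:]=0
bl,l=blobs(red,500);ys,xs=np.nonzero(l==bl[0][2]);print(xs.min(),xs.max(),ys.min())
for z in(.12,.10,.08):print(z,np.linalg.norm(at_z(f,[xs.min(),255],z)-at_z(f,[xs.max(),255],z)))
x,y=.4587,-.205
for z in(.121,.117,.113,.109,.105):
    bot.grip(.03,40)
    bot.line_to([x,y,z],rate=.05); F=bot.read_contact_force()
    print(z,bot.read_eef_pos(),F)
    if abs(F[2])>6: break
    bot.grip(.009,40); w=bot.read_grip_width();print(w,bot.read_grip_force())
    if w>.012: break
print(bot.read_t())
E
```

```text
0 [321.7173 251.5244]
-0.01 [321.6681 257.5531]
-0.02 [321.6131 264.3082]
263 381 208
0.12 0.06576647708176633
0.1 0.07326509284374168
0.08 0.08076370860571701
0.121 [ 0.4586 -0.2049  0.1206] [ 0.1631 -0.4468 -0.359 ]
0.009248958462131104 0.0
0.117 [ 0.4585 -0.2049  0.1166] [0.258  0.1532 0.9884]
0.010903480433865211 39.07352685928345
0.113 [ 0.4586 -0.2049  0.1126] [-0.1094 -0.1548  0.1749]
0.01242901531104702 39.533488154411316
16.9667
```

```bash
python3 - <<'E'
from h import *
np.set_printoptions(precision=4,suppress=True)
x,y=.4587,-.205
bot.grip(.025,40)
for z in(.109,.105):
    bot.line_to([x,y,z],rate=.06); F=bot.read_contact_force(); print(bot.read_eef_pos(),F)
    if abs(F[2])>6: break
bot.grip(0,80); print(bot.read_grip_width(),bot.read_grip_force(),bot.read_contact_force())
p=bot.read_eef_pos()
bot.line_to([x,y,.19],rate=.15);bot.wait(.2)
print(bot.read_grip_width(),bot.read_grip_force(),bot.read_contact_force(),bot.read_t())
f=frame("wrist"); np.savez("held.npz",pixels=f["pixels"],K=f["K"],D=f["D"],C=f["C"],tfc=f["tool_from_camera"])
save(f,"held2.png",(200,100,440,340),2)
E
```

```text
[ 0.4585 -0.2049  0.1086] [-0.446   0.9891  0.0856]
[ 0.4586 -0.2049  0.1047] [ 0.0822  0.6501 -0.8614]
0.011467223885842651 78.82828116416931 [-0.7842  0.476   3.373 ]
0.011684819118914976 78.25500726699829 [ 1.0063 -0.7634 -1.639 ] 18.925
```

View pics/held2.png

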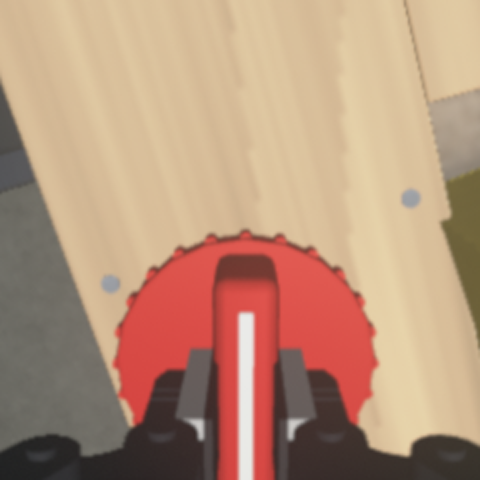

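The cap is gripped and lifted. Now I go above the neck with the half-turn yaw, which gives the last joint room for the lock turn, and look again.

```bash
python3 - <<'E'
from h import *
np.set_printoptions(precision=4,suppress=True)
p=bot.read_eef_pos(); bot.line_to([p[0],p[1],.30],rate=.25)
ps=.1305+np.pi; u=np.array([np.cos(ps),np.sin(ps)]); n=np.array([.4739,.0522])
q=n-.05*u
bot.move_ptp([q[0],q[1],.35],down(ps)); bot.wait(.2)
print(bot.read_joints(),bot.read_t(),bot.read_grip_width())
f=frame("wrist"); np.savez("neck2.npz",pixels=f["pixels"],K=f["K"],D=f["D"],C=f["C"])
print(bot.read_eef_pos())
save(f,"neck2.png",(200,60,440,300),2)
print(neck(f,n))
E
```

```text
[-0.0357  0.0428  1.264  -0.      1.835  -1.7354] 21.1167 0.01184785482047706
[0.5235 0.0582 0.3499]
marks [((20, [323.5, 128.5]), array([0.4429, 0.0482])), ((17, [323.6, 198.9]), array([0.5047, 0.0563]))]
(array([0.4738, 0.0523]), np.float64(0.06229676716096159), np.float64(0.13094571754882267))
```

View pics/neck2.png

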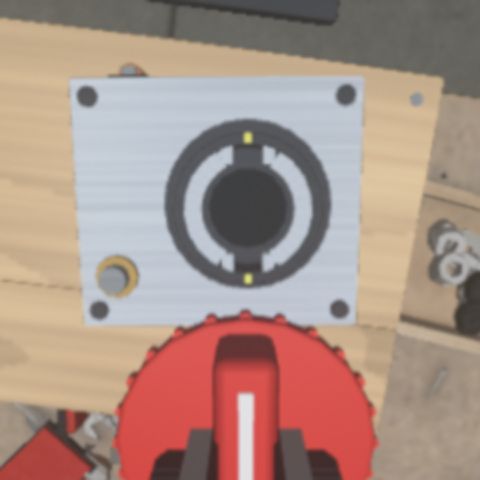

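The two neck measurements agree, (0.4738, 0.0523) with yaw 0.131, and the marks line up with the bar at column 323.5. Inserting with force checks.

```bash
python3 - <<'E'
from h import *
np.set_printoptions(precision=4,suppress=True)
n=[.4738,.0523]; ps=.131+np.pi
bot.line_to([*n,.26],rot=down(ps),rate=.15)
bot.line_to([*n,.228],rate=.1); print(bot.read_contact_force())
for z in(.222,.219,.216,.213,.210,.2085):
    bot.line_to([*n,z],rate=.04); F=np.array(bot.read_contact_force())
    print(z,bot.read_eef_pos(),F,bot.read_moment())
    if F[2]>22 or np.hypot(*F[:2])>12: print("stop");break
print(bot.read_t(),bot.read_grip_width())
E
```

```text
[ 0.6316  0.5478 -0.4957]
0.222 [0.4738 0.0523 0.222 ] [ 0.1766  1.0662 -1.6728] [-0.0022 -0.0237 -0.0371]
0.219 [0.4738 0.0523 0.2189] [-0.5024  0.5993 -1.8893] [0.0556 0.0444 0.0193]
0.216 [0.474  0.0523 0.2163] [1.695  0.2014 4.1808] [-0.0064 -0.143  -0.0112]
0.213 [0.474  0.0523 0.2132] [ 0.9598 -0.387   5.0367] [-0.1223 -0.2793 -0.0356]
0.21 [0.474  0.0523 0.2103] [ 1.4013 -0.122   4.8809] [-0.0526 -0.2053 -0.0106]
0.2085 [0.474  0.0523 0.2089] [ 1.2434 -0.5987  5.7608] [-0.1011 -0.2432 -0.0495]
24.0167 0.011543325750706903
```

The spring met the stem where predicted, so the lugs are in the slots. Pressing to the rim, then turning.

```bash
python3 - <<'E'
from h import *
np.set_printoptions(precision=4,suppress=True)
n=[.4738,.0523]; z=.2085
while z>.2055:
    z-=.0005; bot.line_to([*n,z],rate=.02); F=bot.read_contact_force(); print(round(z,4),bot.read_eef_pos()[2],F[2])
    if F[2]>13: break
q0=np.array(bot.read_joints()); a=0; k=0
while a<1.30:
    a+= .3 if a<.85 else (.15 if a<1.1 else .03)
    q=q0.copy();q[5]+=a; bot.set_joints(q)
    F=np.array(bot.read_contact_force());M=bot.read_moment()
    print(round(a,2),bot.read_joints()[5]-q0[5],F,M[2])
    if np.linalg.norm(F)>45 or (abs(M[2])>1.2): print("stop"); break
print(bot.read_t(),bot.read_grip_width(),bot.read_eef_pos())
E
```

```text
0.208 0.20873219153732722 8.908434643586082
0.2075 0.20868667899792373 15.099968668295745
0.3 0.300666869769336 [-0.2017  0.5535  6.7976] -0.08237191596107908
0.6 0.6006281592525784 [0.8036 0.4434 5.2682] -0.010839530335088117
0.9 0.9006622396083498 [ 0.3167 -0.2985  5.5709] -0.034410430334577566
1.05 1.0510329155142295 [-0.6613 -0.5122  6.1819] -0.02686407411221267
1.2 1.2010290531705743 [-1.0448  0.7795  5.3346] -0.045345972968237704
1.23 1.2301268195474218 [-2.0755 -0.5166  6.8502] 0.16155201807533295
1.26 1.2597767271739342 [-1.9796 -1.7073  7.3129] 0.6900264746348844
1.29 1.2894401225303982 [-1.1428 -2.0644  5.3974] 1.1913293588904774
1.32 1.3192055748170968 [-1.0592 -0.8039  5.9511] 1.5818656848884405
stop
27.2667 0.011972197362142596 [0.4741 0.0523 0.2091]
```

The stop was reached at about 1.24 rad, with torque rising. Release, retreat and check.

```bash
python3 - <<'E'
from h import *
np.set_printoptions(precision=4,suppress=True)
bot.grip(.035,40); bot.wait(.3); print(bot.read_contact_force())
bot.line_to([.4741,.0523,.30],rate=.15)
ps=.131+np.pi-1.22; u=np.array([np.cos(ps),np.sin(ps)]);q=np.array([.4738,.0523])-.04*u
bot.line_to([*q,.36],rate=.2);bot.wait(.2)
f=frame("wrist");s=frame("side");print(bot.read_t())
h=cv2.cvtColor(f["pixels"],cv2.COLOR_RGB2HSV).astype(int)
g=proj(f,[.4738,.0523,.25]).astype(int)
m=np.zeros((480,640),bool);m[g[1]-25:g[1]+25,g[0]-25:g[0]+25]=1
bl,l=blobs(m&(h[...,1]<70)&(h[...,2]>150),15);print(bl[:3])
ys,xs=np.nonzero(l==bl[0][2]);P=np.array([at_z(f,[x,y],.2525)[:2] for x,y in zip(xs,ys)])
v=np.linalg.svd(P-P.mean(0),full_matrices=False)[2][0]
print("line",P.mean(0),"yaw",np.arctan2(v[1],v[0])%np.pi,"expect",(.131-1.22)%np.pi)
a=cv2.resize(f["pixels"][60:300,200:440,::-1],(400,400));b=cv2.resize(s["pixels"][130:250,240:360,::-1],(400,400))
cv2.imwrite("pics/end.png",np.hstack([a,b]))
E
```

```text
[ 0.7567 -1.1595  0.7677]
29.4833
[(202, [317.6, 177.4], 1)]
line [0.4732 0.0535] yaw 2.0497855971848273 expect 2.052592653589793
```

View pics/end.png

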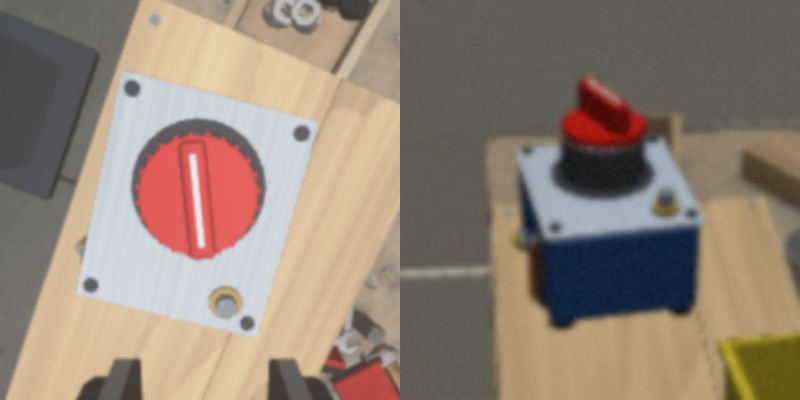

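The cap sits level and close on the neck. Its bar yaw is 2.050 against 2.053 expected at the stop, so it is locked, and the gripper is clear. Handing in.

```bash
python3 -c "
from station import bot
print(bot.finish_job())"
```

```text
the job is handed in; nothing more can be done
None
```

The red cap is on the neck, pushed down, turned clockwise to the stop and released; the last picture showed it seated at the locked angle. I handed the job in at about 29.5 s without touching the tape roll or glue bottle; the hand-in gave no verdict.

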